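Put the long boot buckle away and shut the drawer

ROBOT

A 6-joint arm with a two-finger parallel gripper is mounted at the origin on the work surface. World frame = base frame: x ahead of the robot, y to its left, z up, the work surface at z = 0. Lengths are in mm, angles in degrees, forces in N, time in s.
With the tool pointing down it reaches from about 350 to 850 mm from the base axis. Payload 8.1 kg.
Tool frame: the origin (TCP) lies on the centre line of the jaws, within the pads' length; the fingertips stand 19 mm ahead of it and the grasp point (between the pads) is the TCP; z points along the fingers, y is the line along which they close (so a half turn about z gives the same grasp; the last joint's range is limited). The gripper opens to 85 mm and grips with 20 to 120 N. Pads are 22 mm wide; open, the fingers measure 114 mm over their backs; the gripper's body (76 mm by 85 mm) begins 54 mm behind the grasp point. The pads swing forward as they close: fully open they stand 13 mm farther back than shut.
Start: joints at [-4.893, 7.471, 85.268, -0, 87.261, -4.893], TCP at [600.005, 0.022, 250.292] pointing down, gripper open.
Joint ranges: [-169.43, 169.43], [-51.17, 129.36], [1.28, 143.12], [-76.62, 256.62], [0, 156.53], [-152.29, 152.29]. Speed limits (degrees/s): [136.94, 136.94, 159.86, 180, 180, 180].

INTERFACE

Orientations are given as [roll, pitch, yaw] about the fixed x, y, z axes, in that order (R = Rz(yaw) Ry(pitch) Rx(roll)).
In Python, from bench import r gives the robot as it stands. The module is installed in compiled form; this text tells all that it offers.
- The arm moves only by the tool servo_tool, never from a script. Its arguments are lists of equal length, an entry for each row: "fingers": the finger opening in m, from 0 to 0.0854; "linear": the shift along the tool's x, y, z in m, a list of three; "rotation": the turn, a rotation vector about the tool's x, y, z in degrees, a list of three. A call has 1 to 10 rows; each row is the pose to reach, as a shift and turn from the pose commanded when the call began, along the tool's axes at that moment; what a row does not reach only later rows make up. A row lasts 1/10 s, in which the tool goes at most 50 mm and 8.59 degrees, less where a joint would pass 70% of its speed; a pose out of reach is approached as far as the arm can. A call with a gripper value outside its range is refused whole. The fingers move at their own pace and stop on an object; "force" is the grip in N (left out, the last holds). Time passes only in rows, so rows that repeat a pose let the fingers close. It gives the time, the measured TCP pose, the force, the opening and the grip force at its end, in the units of the state.
- r.sense(): the state, without advancing time (a new reading comes with each control period).
- r.snapshot(name): name is "scene" or "side" or "wrist"; returns a dict with "frame" (420x560x3 uint8, red, green, blue), "fx", "fy", "cx", "cy" (pixels), "camera_from_world" (4x4, takes a point from world to camera coordinates). Camera axes: x right, y up, looking along -z (the intrinsics and any distortion apply to the point x, -y, -z); pixel columns grow to the right and rows downward; lengths in mm; the calibration is good to about 2 mm. A picture is of the moment at which its call begins. There is no depth.
- r.hand_in(): hands the job in; it is judged then, once.
The state is a dict: "time": time; "joint_pos": joint angles; "qd": joint speeds; "joint_efforts": joint torques, N m; "tool_pos": TCP position; "tcp_rot": TCP orientation; "ft_force": force on the tool from outside, world axes, zero at the start; "wrist_torque": the same for the moment, N m; "finger_gap": finger opening in mm; "grip_force": force on a finger pad.
Only numpy, scipy, OpenCV 4.12 (cv2) and the standard library are available. Lean on these libraries where they do the work, as an engineer would, in place of code of your own. Each camera call takes 0.05 s, during which the arm holds its last target. There are 200 camera calls.

TASK

In the ski boot workshop two spare boot buckles lie on the bench. Put the longer one into the plywood drawer that stands open, let it lie on the drawer's floor, then push that drawer fully shut. Leave the shorter buckle where it lies.

Things in the scene. Friction and masses are not known exactly. Their poses are not given: they have to be found in the camera images.
- long_mid (a point): the longer of two ski boot buckles, loose, flat: 86 long, 24 wide, 20 mm high, 50 to 100 g; aluminium base, dark steel lever on top (a straight-sided block 62 mm long) and a thin wire loop, 24 mm long, at one end. Point: middle of its length and width, 10 mm above its underside; can be gripped across the width here. x along its length towards the loop, y across, z up
- short_mid (a point): the shorter buckle, same make, loose: 52 mm long, 24 mm wide, 20 mm high; this point is at its middle, 10 mm above its underside. Not to be moved
- drawer_front (a point): middle of the flat outer face of the open drawer's front, 40 mm above the bench; moves with it. x points level into the drawer (the way to shut it), y along the front, z up. Front: 150 mm wide, 12 thick, 10 to 80 mm above the bench, no handle, a notch 50 x 18 mm in its top edge. Inner floor: 24 mm below this point, x = 12 to 212 mm, 67 mm to either side; side walls 56 mm high
- drawer (a joint): how far the open drawer is out, m: 0 fully shut (flush), 0.13 to 0.155 at the start, at most 0.17; this length less the 12 mm front is open to above. About 2 N friction, stays where left, stops firmly at 0. It is in one of two alike plywood units (240 mm deep, 170 wide, 95 high, fixed to the bench, left or right); the other's drawer is shut and stays so
There are look-alikes about, which are no part of the job. What is shaped like the part that bears long_mid but green or turquoise is not meant.

How it is judged:
By the outcome, as a careful person would: the job done as asked, in the order asked, and still so for the second after the job is handed in, with the robot touching nothing.
It also fails if it takes over 48 s, if anything falls off the work surface, if the arm or the gripper's body presses on something with over 40 N, if the wrist force passes 120 N, or if a joint passes its speed limit or range.

## Working session

There is one attempt and no reset: what is moved stays moved. The work goes in short steps, Python scripts to look and compute and a tool call to move; the robot and the scene stay as the last step left them, time stands still between calls to the robot, and variables do not carry over. Pictures are saved under pics/ and viewed, at most 10 in all, crops included, and the job is handed in when it is done.

Besides the shell and the picture viewer there is one more tool, called as name(argument=value, ...), one argument or row to a line, values as JSON. servo_tool: Moves the arm, as the interface text tells. Its arguments: {"type":"object","properties":{"fingers":{"type":"array","items":{"type":"number"}},"linear":{"type":"array","items":{"type":"array","items":{"type":"number"}}},"rotation":{"type":"array","items":{"type":"array","items":{"type":"number"}}},"force":{"type":"number"}},"required":["fingers","linear","rotation"]}

```bash
mkdir -p pics
cat > h.py <<'E'
import numpy as np,cv2
from bench import r
def snap(n,f):
    s=r.snapshot(n); cv2.imwrite('pics/'+f,s['frame'][:,:,::-1]); np.savez(f'pics/{f}.npz',**{k:s[k] for k in s if k!='frame'}); return s
def px2w(f,u,v,z):
    s=np.load(f'pics/{f}.npz'); M=np.linalg.inv(s['camera_from_world'])
    d=M[:3,:3]@np.array([(u-s['cx'])/s['fx'],-(v-s['cy'])/s['fy'],-1]); o=M[:3,3]
    return (o+d*(z-o[2])/d[2]).round(1)
def w2px(f,p):
    s=np.load(f'pics/{f}.npz'); c=(s['camera_from_world']@np.array([*p,1]))[:3]
    return (s['cx']+s['fx']*c[0]/-c[2], s['cy']-s['fy']*c[1]/-c[2])
E
python3 - <<'E'
from h import *
for n in('scene','side'):
    s=snap(n,n+'1.png'); print([k for k in s], s['camera_from_world'])
print(r.sense())
E
```

```text
['frame', 'fx', 'fy', 'cx', 'cy', 'camera_from_world'] [[ 5.88950296e-01  8.08019469e-01 -1.55591094e-02 -2.85080481e+02]
 [-6.03514001e-01  4.52531463e-01  6.56495335e-01  3.30376618e+02]
 [ 5.37501999e-01 -3.77252982e-01  7.54169602e-01 -1.36052813e+03]
 [ 0.00000000e+00  0.00000000e+00  0.00000000e+00  1.00000000e+00]]
['frame', 'fx', 'fy', 'cx', 'cy', 'camera_from_world'] [[ 6.76449889e-01 -7.36374568e-01 -1.29631905e-02 -4.39679688e+02]
 [ 5.33570526e-01  4.77865227e-01  6.97816107e-01 -3.04681370e+02]
 [-5.07659376e-01 -4.78954404e-01  7.16159645e-01 -7.92768626e+02]
 [ 0.00000000e+00  0.00000000e+00  0.00000000e+00  1.00000000e+00]]
{'time': 0.1, 'joint_pos': array([-4.89213438e+00,  7.50992920e+00,  8.53233418e+01,  2.14499198e-03,
        8.72612602e+01, -4.89150884e+00]), 'qd': array([-0.1049489 , -0.13230828, -0.11601056,  0.07517283,  0.08283038,
        0.02159459]), 'joint_efforts': array([ 1.52257860e-03, -5.70947063e+01, -5.01941299e+01, -1.80579236e-04,
        8.16394575e-03,  5.26326357e-05]), 'tool_pos': array([5.99540070e+02, 8.43754202e-02, 2.49355287e+02]), 'tcp_rot': array([-1.79905996e+02, -1.01951710e-02,  8.99992618e+01]), 'ft_force': array([-0.1150683 ,  0.56782361,  0.2770818 ]), 'wrist_torque': array([0.00113243, 0.0441296 , 0.01123557]), 'grip_force': 0.0, 'finger_gap': 85.49636636746763}
```

View pics/scene1.png

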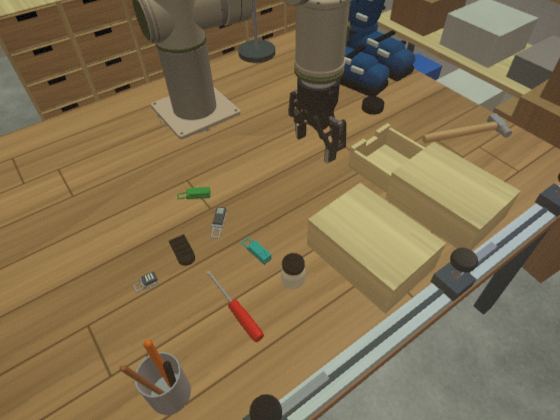

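View pics/side1.png

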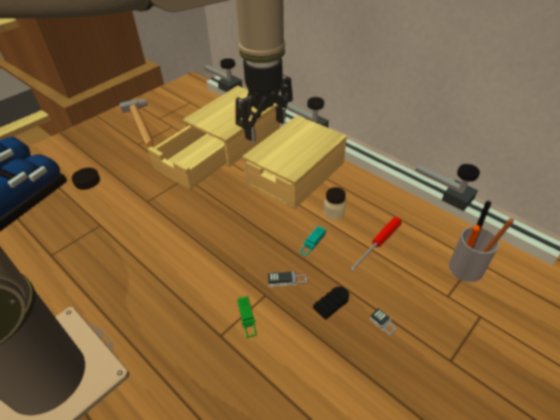

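Run:
```python
from h import *
a=cv2.imread('pics/scene1.png');b=cv2.imread('pics/side1.png')
c=lambda im,x,y,w,h,k:cv2.resize(im[y:y+h,x:x+w],(400,300),interpolation=cv2.INTER_CUBIC)
m=np.vstack([np.hstack([c(a,340,110,133,100,3),c(a,180,190,80,60,5)]),np.hstack([c(b,140,110,133,100,3),c(b,250,250,80,60,5)])])
cv2.imwrite('pics/m1.png',m)
for p in [(219,218),(147,282)]: print(px2w('scene1.png',*p,10))
for p in [(285,279),(383,320)]: print(px2w('side1.png',*p,10))
```

```text
[ 455.9 -175.1   10. ]
[ 520.4 -396.2   10. ]
[ 458.7 -180.8   10. ]
[ 516.9 -396.6   10. ]
```

View pics/m1.png

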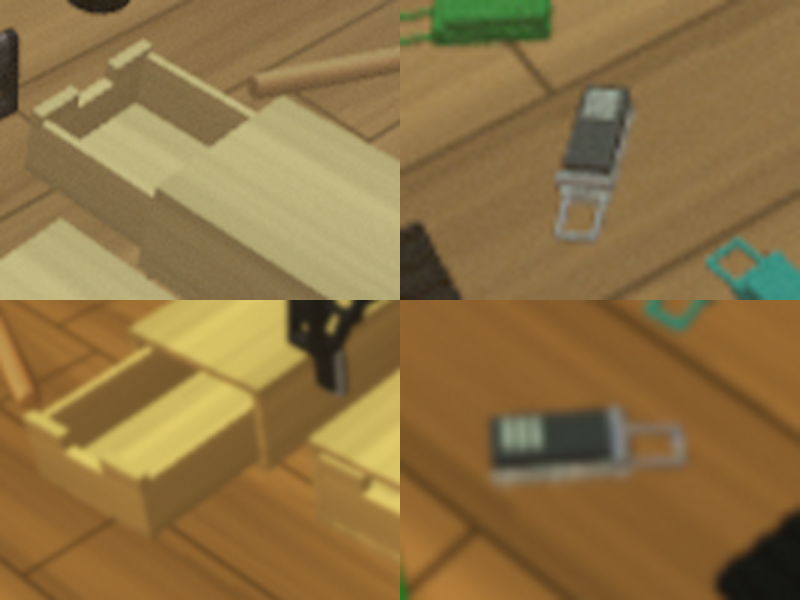

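Run:
```python
from h import *
P=lambda c,L,z:[print(c,px2w(c+'1.png',*p,z)) for p in L]
print('front');P('scene',[(351.6,146),(376.6,127.3)],80);P('side',[(189.9,169.3),(148.3,147.3)],80)
print('unit');P('scene',[(391.5,173),(434.8,142.3)],95);P('side',[(227.1,140),(183.2,118.3)],95)
print('buckle');P('scene',[(221.4,208)],20);P('scene',[(215.6,237.6)],5);P('side',[(268,279)],15);P('side',[(307,279.4)],5)
```

```text
front
scene [507.5 209.4  80. ]
scene [490.2 317.4  80. ]
side [512.2 199.   80. ]
side [495.7 359.   80. ]
unit
scene [652.3 205.2  95. ]
scene [638.6 377.4  95. ]
side [649.  205.4  95. ]
side [636.1 380.7  95. ]
buckle
scene [ 439.2 -156.9   20. ]
scene [ 500.4 -211.4    5. ]
side [ 431.2 -155.6   15. ]
side [ 493.1 -215.2    5. ]
```

servo_tool(
  fingers=[0.06, 0.06, 0.06, 0.06, 0.06, 0.06, 0.06, 0.06, 0.06, 0.06],
  linear=[
    [-0.185, -0.134, 0.1],
    [-0.185, -0.134, 0.1],
    [-0.185, -0.134, 0.1],
    [-0.185, -0.134, 0.1],
    [-0.185, -0.134, 0.1],
    [-0.185, -0.134, 0.1],
    [-0.185, -0.134, 0.1],
    [-0.185, -0.134, 0.1],
    [-0.185, -0.134, 0.1],
    [-0.185, -0.134, 0.1],
  ],
  rotation=[
    [0, 0, -47],
    [0, 0, -47],
    [0, 0, -47],
    [0, 0, -47],
    [0, 0, -47],
    [0, 0, -47],
    [0, 0, -47],
    [0, 0, -47],
    [0, 0, -47],
    [0, 0, -47],
  ],
)

```text
time: 1.1
tool_pos: [466.9, -184.3, 150.9]
tcp_rot: [180.0, 0.1, 137.0]
ft_force: [-0.2, 0.7, -0.5]
finger_gap: 60.0
grip_force: 0.0
```

Run:
```python
from h import *
s=snap('wrist','w1.png'); t=r.sense();print(t['tool_pos'],t['tcp_rot'],t['joint_pos'],t['finger_gap'],t['time'])
im=cv2.imread('pics/w1.png'); 
for p in [(466,-185,20)]: print(w2px('w1.png',p))
```

```text
[ 466.82185455 -184.35957907  150.81840369] [1.79979014e+02 4.60840704e-02 1.37020129e+02] [-2.74107078e+01 -3.80604174e+00  1.07380563e+02  8.07377353e-03
  7.63754536e+01 -7.44327434e+01] 59.992651566426154 1.15
(np.float64(279.70087938237685), np.float64(204.76415507234762))
```

View pics/w1.png

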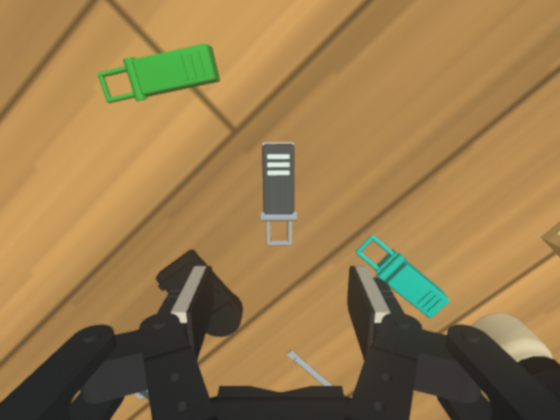

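Run:
```python
from h import *
a=px2w('w1.png',278.5,143,18);b=px2w('w1.png',279.5,244,4);l=px2w('w1.png',263,180,20);q=px2w('w1.png',295,180,20)
print(a,b,(a+b)/2,np.linalg.norm((a-b)[:2]),np.degrees(np.arctan2(*(b-a)[1::-1])),np.linalg.norm(l-q))
for p in[(158,270),(192,250),(242,320),(210,334)]:print('blk',px2w('w1.png',*p,10))
```

```text
[ 431.6 -154.1   18. ] [ 494.7 -212.1    4. ] [ 463.15 -183.1    11.  ] 85.70653417330557 -42.58847310565204 23.842189496772328
blk [ 440.3 -301.4   10. ]
blk [ 447.4 -266.8   10. ]
blk [ 523.6 -284.5   10. ]
blk [ 514.4 -316.    10. ]
```

servo_tool(
  fingers=[0.06, 0.06, 0.06, 0.06, 0.06, 0.06, 0.06],
  linear=[
    [0.0035, 0, 0.03],
    [0.0035, 0, 0.06],
    [0.0035, 0, 0.09],
    [0.0035, 0, 0.11],
    [0.0035, 0, 0.12],
    [0.0035, 0, 0.127],
    [0.0035, 0, 0.127],
  ],
  rotation=[
    [0, 0, 0],
    [0, 0, 0],
    [0, 0, 0],
    [0, 0, 0],
    [0, 0, 0],
    [0, 0, 0],
    [0, 0, 0],
  ],
)

```text
time: 1.85
tool_pos: [463.6, -182.4, 23.1]
tcp_rot: [-180.0, -0.0, 137.0]
ft_force: [-0.3, -0.3, 1.6]
finger_gap: 59.7
grip_force: 0.0
```

servo_tool(
  fingers=[0.01, 0.01, 0.01, 0.01, 0.01, 0.01, 0.01, 0.01],
  force=40,
  linear=[
    [0, 0, 0],
    [0, 0, 0],
    [0, 0, 0],
    [0, 0, 0],
    [0, 0, 0],
    [0, 0, 0],
    [0, 0, 0],
    [0, 0, 0],
  ],
  rotation=[
    [0, 0, 0],
    [0, 0, 0],
    [0, 0, 0],
    [0, 0, 0],
    [0, 0, 0],
    [0, 0, 0],
    [0, 0, 0],
    [0, 0, 0],
  ],
)

```text
time: 2.65
tool_pos: [464.4, -183.1, 24.6]
tcp_rot: [180.0, 0.1, 137.0]
ft_force: [-0.5, 0.8, 7.0]
finger_gap: 23.2
grip_force: 40.3
```

servo_tool(
  fingers=[0.01, 0.01, 0.01, 0.01, 0.01],
  linear=[
    [0, 0, -0.04],
    [0, 0, -0.08],
    [0, 0, -0.12],
    [0, 0, -0.16],
    [0, 0, -0.17],
  ],
  rotation=[
    [0, 0, 0],
    [0, 0, 0],
    [0, 0, 0],
    [0, 0, 0],
    [0, 0, 0],
  ],
)

```text
time: 3.15
tool_pos: [465.8, -183.8, 199.1]
tcp_rot: [179.9, 0.5, 137.0]
ft_force: [0.4, -0.0, -0.4]
finger_gap: 23.0
grip_force: 39.6
```

servo_tool(
  fingers=[0.01, 0.01, 0.01, 0.01, 0.01, 0.01, 0.01, 0.01, 0.01, 0.01],
  linear=[
    [0.024, 0.042, 0],
    [0.048, 0.084, 0],
    [0.071, 0.126, 0],
    [0.095, 0.168, 0],
    [0.119, 0.21, 0],
    [0.143, 0.251, 0],
    [0.167, 0.293, 0],
    [0.19, 0.335, 0],
    [0.214, 0.377, 0],
    [0.238, 0.419, 0],
  ],
  rotation=[
    [0, 0, 5],
    [0, 0, 10],
    [0, 0, 15],
    [0, 0, 20],
    [0, 0, 25],
    [0, 0, 30],
    [0, 0, 35],
    [0, 0, 40],
    [0, 0, 43],
    [0, 0, 43],
  ],
)

```text
time: 4.15
tool_pos: [574.9, 288.0, 192.2]
tcp_rot: [-179.9, 0.0, 93.9]
ft_force: [1.7, -0.5, -0.9]
finger_gap: 23.0
grip_force: 39.6
```

servo_tool(
  fingers=[0.01, 0.01, 0.01],
  linear=[
    [0, 0, 0],
    [0, 0, 0],
    [0, 0, 0],
  ],
  rotation=[
    [0, 0, 0],
    [0, 0, 0],
    [0, 0, 0],
  ],
)

```text
time: 4.45
tool_pos: [574.8, 285.3, 192.5]
tcp_rot: [-179.9, 0.0, 94.0]
ft_force: [0.1, -0.5, -0.7]
finger_gap: 23.0
grip_force: 39.7
```

Run:
```python
from h import *
s=snap('wrist','w2.png'); t=r.sense();print(t['tool_pos'],t['tcp_rot'],t['joint_pos'],t['finger_gap'],t['time'])
```

```text
[574.99101678 284.93709515 192.97999126] [-1.79966253e+02  3.06397669e-02  9.39389573e+01] [ 2.17946660e+01  1.56642166e+01  8.19848139e+01 -1.89834662e-02
  8.23924862e+01  1.78582377e+01] 22.81103450783125 4.5
```

View pics/w2.png

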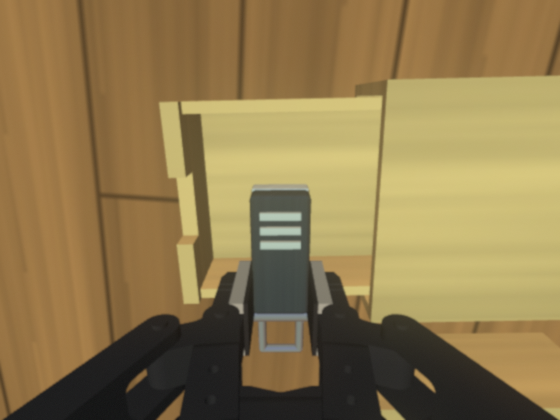

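Run:
```python
from h import *
a=px2w('w2.png',162,104,80);b=px2w('w2.png',183,304,80);c=px2w('w2.png',387,83,95);d=px2w('w2.png',371,320,95)
print(a,b,(a+b)/2,np.linalg.norm(a-b));print(c,d,(c+d)/2,np.linalg.norm(c-d))
for u,v in((a,b),(c,d)): print(np.degrees(np.arctan2(*(u-v)[1::-1]))-90)
for p in [(163,187),(202,115),(380,115),(205,290)]:print(px2w('w2.png',*p,72))
```

```text
[493.4 353.5  80. ] [504.3 204.9  80. ] [498.85 279.2   80.  ] 148.9992281859205
[631.9 375.3  95. ] [647.1 211.1  95. ] [639.5 293.2  95. ] 164.90203152174934
4.195205475319554
5.288799821923078
[489.5 295.9  72. ]
[517.5 347.9  72. ]
[637.1 356.2  72. ]
[519.7 213.6  72. ]
```

servo_tool(
  fingers=[0.01, 0.01, 0.01, 0.01, 0.01, 0.01, 0.01, 0.01],
  linear=[
    [0, 0, 0.03],
    [0, 0, 0.06],
    [0, 0, 0.09],
    [0, 0, 0.11],
    [0, 0, 0.13],
    [0, 0, 0.14],
    [0, 0, 0.149],
    [0, 0, 0.149],
  ],
  rotation=[
    [0, 0, 0],
    [0, 0, 0],
    [0, 0, 0],
    [0, 0, 0],
    [0, 0, 0],
    [0, 0, 0],
    [0, 0, 0],
    [0, 0, 0],
  ],
)

```text
time: 5.3
tool_pos: [574.7, 285.3, 43.6]
tcp_rot: [-179.9, 0.0, 94.0]
ft_force: [-0.4, -0.1, -0.8]
finger_gap: 22.8
grip_force: 39.7
```

servo_tool(
  fingers=[0.01, 0.01, 0.03, 0.045, 0.045, 0.045, 0.045],
  linear=[
    [0, 0, 0],
    [0, 0, 0],
    [0, 0, 0],
    [0, 0, 0],
    [0, 0, 0],
    [0, 0, 0],
    [0, 0, 0],
  ],
  rotation=[
    [0, 0, 0],
    [0, 0, 0],
    [0, 0, 0],
    [0, 0, 0],
    [0, 0, 0],
    [0, 0, 0],
    [0, 0, 0],
  ],
)

```text
time: 6.0
tool_pos: [575.2, 286.2, 44.4]
tcp_rot: [180.0, -0.0, 94.0]
ft_force: [-0.2, 0.3, -0.0]
finger_gap: 44.9
grip_force: 0.0
```

servo_tool(
  fingers=[0.045, 0.045, 0.045, 0.045, 0.045, 0.045, 0.045],
  linear=[
    [0, 0, -0.01],
    [0, 0, -0.03],
    [0, 0, -0.06],
    [0, 0, -0.09],
    [0, 0, -0.12],
    [0, 0, -0.14],
    [0, 0, -0.14],
  ],
  rotation=[
    [0, 0, 0],
    [0, 0, 0],
    [0, 0, 0],
    [0, 0, 0],
    [0, 0, 0],
    [0, 0, 0],
    [0, 0, 0],
  ],
)

```text
time: 6.7
tool_pos: [577.4, 287.1, 189.8]
tcp_rot: [179.6, -0.1, 94.0]
ft_force: [0.3, 0.1, -0.5]
finger_gap: 45.0
grip_force: 0.0
```

Run:
```python
from h import *
s=snap('wrist','w3.png'); t=r.sense();print(t['tool_pos'],t['tcp_rot'],t['finger_gap'],t['time'])
```

```text
[576.39603655 286.70240373 187.09460871] [ 1.79749612e+02 -8.27875838e-02  9.40027400e+01] 45.438290407041244 6.75
```

View pics/w3.png

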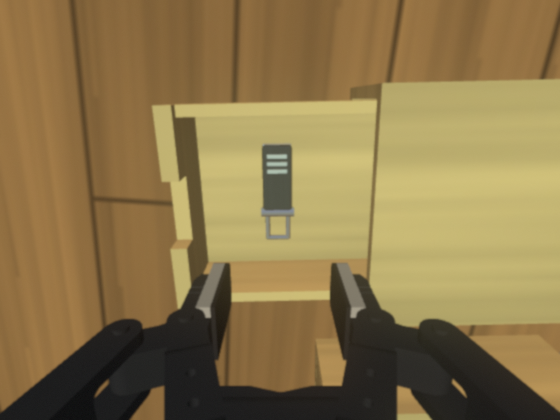

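servo_tool(
  fingers=[0.0, 0.0, 0.0, 0.0, 0.0, 0.0, 0.0, 0.0, 0.0, 0.0],
  linear=[
    [0, -0.03, 0],
    [0, -0.06, 0],
    [0, -0.09, 0],
    [0, -0.12, 0],
    [0, -0.125, 0],
    [0, -0.125, 0],
    [0, -0.125, 0],
    [0, -0.125, 0],
    [0, -0.125, 0],
    [0, -0.125, 0],
  ],
  rotation=[
    [0, 0, 8],
    [0, 0, 16],
    [0, 0, 24],
    [0, 0, 32],
    [0, 0, 40],
    [0, 0, 48],
    [0, 0, 56],
    [0, 0, 64],
    [0, 0, 72],
    [0, 0, 80],
  ],
)

```text
time: 7.75
tool_pos: [449.5, 277.0, 182.5]
tcp_rot: [180.0, 0.2, 13.7]
ft_force: [-0.9, 0.3, 0.0]
finger_gap: -0.1
grip_force: 0.0
```

servo_tool(
  fingers=[0.0, 0.0, 0.0],
  linear=[
    [0, 0, 0],
    [0, 0, 0],
    [0, 0, 0],
  ],
  rotation=[
    [0, 0, 8],
    [0, 0, 10],
    [0, 0, 10],
  ],
)

```text
time: 8.05
tool_pos: [449.6, 277.0, 182.7]
tcp_rot: [179.9, 0.1, 4.0]
ft_force: [-0.6, 0.1, -0.3]
finger_gap: 0.2
grip_force: 0.0
```

servo_tool(
  fingers=[0.0, 0.0, 0.0, 0.0, 0.0, 0.0],
  linear=[
    [0, 0, 0.03],
    [0, 0, 0.06],
    [0, 0, 0.09],
    [0, 0, 0.12],
    [0, 0, 0.127],
    [0, 0, 0.127],
  ],
  rotation=[
    [0, 0, 0],
    [0, 0, 0],
    [0, 0, 0],
    [0, 0, 0],
    [0, 0, 0],
    [0, 0, 0],
  ],
)

```text
time: 8.65
tool_pos: [448.9, 276.7, 55.6]
tcp_rot: [179.9, 0.2, 4.0]
ft_force: [0.0, 0.6, 0.5]
finger_gap: -0.2
grip_force: 0.0
```

servo_tool(
  fingers=[0.0, 0.0, 0.0, 0.0, 0.0, 0.0, 0.0, 0.0, 0.0, 0.0],
  linear=[
    [0.012, 0, 0],
    [0.024, 0, 0],
    [0.034, 0, 0],
    [0.04, 0, 0],
    [0.046, 0, 0],
    [0.052, 0, 0],
    [0.058, 0, 0],
    [0.066, 0, 0],
    [0.074, 0, 0],
    [0.082, 0, 0],
  ],
  rotation=[
    [0, 0, 0],
    [0, 0, 0],
    [0, 0, 0],
    [0, 0, 0],
    [0, 0, 0],
    [0, 0, 0],
    [0, 0, 0],
    [0, 0, 0],
    [0, 0, 0],
    [0, 0, 0],
  ],
)

```text
time: 9.65
tool_pos: [532.7, 283.3, 57.1]
tcp_rot: [-180.0, 0.0, 4.0]
ft_force: [-2.8, 1.6, 0.8]
finger_gap: -0.3
grip_force: 1.3
```

servo_tool(
  fingers=[0.0, 0.0, 0.0, 0.0, 0.0, 0.0, 0.0, 0.0, 0.0, 0.0],
  linear=[
    [0.008, 0, 0],
    [0.016, 0, 0],
    [0.024, 0, 0],
    [0.032, 0, 0],
    [0.04, 0, 0],
    [0.048, 0, 0],
    [0.056, 0, 0],
    [0.064, 0, 0],
    [0.072, 0, 0],
    [0.08, 0, 0],
  ],
  rotation=[
    [0, 0, 0],
    [0, 0, 0],
    [0, 0, 0],
    [0, 0, 0],
    [0, 0, 0],
    [0, 0, 0],
    [0, 0, 0],
    [0, 0, 0],
    [0, 0, 0],
    [0, 0, 0],
  ],
)

```text
time: 10.65
tool_pos: [612.7, 288.8, 57.3]
tcp_rot: [-180.0, -0.0, 4.0]
ft_force: [-2.0, 1.5, 0.3]
finger_gap: 0.2
grip_force: 1.3
```

Pushing with about 2 N, as expected. The last stretch goes in small steps until it stops.

servo_tool(
  fingers=[0.0, 0.0, 0.0, 0.0, 0.0, 0.0],
  linear=[
    [0.004, 0, 0],
    [0.007, 0, 0],
    [0.01, 0, 0],
    [0.012, 0, 0],
    [0.014, 0, 0],
    [0.015, 0, 0],
  ],
  rotation=[
    [0, 0, 0],
    [0, 0, 0],
    [0, 0, 0],
    [0, 0, 0],
    [0, 0, 0],
    [0, 0, 0],
  ],
)

```text
time: 11.25
tool_pos: [625.9, 289.8, 57.0]
tcp_rot: [180.0, 0.1, 4.0]
ft_force: [-11.7, -0.9, 4.8]
finger_gap: 0.0
grip_force: 0.1
```

servo_tool(
  fingers=[0.0, 0.0, 0.0],
  linear=[
    [0.001, 0, 0],
    [0.002, 0, 0],
    [0.003, 0, 0],
  ],
  rotation=[
    [0, 0, 0],
    [0, 0, 0],
    [0, 0, 0],
  ],
)

```text
time: 11.55
tool_pos: [626.0, 289.9, 56.3]
tcp_rot: [179.9, 0.5, 4.1]
ft_force: [-20.3, -1.1, 0.9]
finger_gap: 0.1
grip_force: 0.3
```

servo_tool(
  fingers=[0.0, 0.0, 0.0, 0.0, 0.0, 0.0, 0.0, 0.0, 0.0],
  linear=[
    [-0.01, 0, 0],
    [-0.03, 0, 0],
    [-0.06, 0, 0],
    [-0.08, 0, -0.03],
    [-0.1, 0, -0.07],
    [-0.1, 0, -0.11],
    [-0.1, 0, -0.15],
    [-0.1, 0, -0.17],
    [-0.1, 0, -0.17],
  ],
  rotation=[
    [0, 0, 0],
    [0, 0, 0],
    [0, 0, 0],
    [0, 0, 0],
    [0, 0, 0],
    [0, 0, 0],
    [0, 0, 0],
    [0, 0, 0],
    [0, 0, 0],
  ],
)

```text
time: 12.45
tool_pos: [532.8, 283.8, 232.8]
tcp_rot: [-179.9, -0.5, 4.0]
ft_force: [-0.0, -0.0, -0.1]
finger_gap: -0.4
grip_force: 0.0
```

Run:
```python
from h import *
snap('scene','s9.png');snap('side','d9.png')
a=cv2.imread('pics/s9.png');b=cv2.imread('pics/d9.png')
c=lambda im,x,y,w,h:cv2.resize(im[y:y+h,x:x+w],(400,300),interpolation=cv2.INTER_CUBIC)
cv2.imwrite('pics/m9.png',np.vstack([np.hstack([a[:300,160:560],c(a,350,110,133,100)]),np.hstack([b[80:380,80:480],c(b,150,80,133,100)])]))
print(r.sense()['ft_force'],r.sense()['tool_pos'])
```

```text
[-0.31594481 -0.44266493 -1.04255118] [530.65857743 282.93588856 227.49573052]
```

View pics/m9.png

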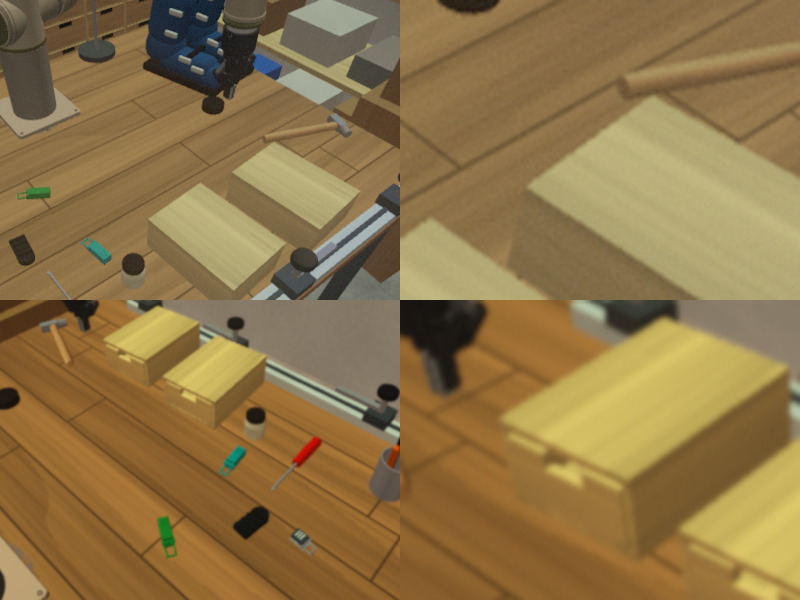

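The drawer is flush with its unit, like the one beside it (side crop, front at about (570,490)). The short buckle is where it was.

```bash
python3 -c "
from bench import r
print(r.hand_in())"
```

```text
the job is handed in; nothing more can be done
None
```

The longer buckle lay flat on the drawer's floor, the drawer is pushed fully shut against its stop, the shorter buckle was not touched, and the job was handed in at about 12.5 s; no verdict came back.

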